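# Pulse-spin the microtubes: shut the centrifuge lid and hold the sunken pulse key

## Task

Give the tubes in the small bench centrifuge a pulse spin: push its open lid gently down until it is fully shut, then reach with a fingertip into the oblong well at the front of the machine and press the sunken pulse key all the way down. Finish while still holding that key down. Only touch and push: grip and lift nothing, do not shift the centrifuge, keep off the lid-release key in the round well, and leave the other things on the bench where they are.

Things in the scene. Friction and masses are not known exactly. Their poses are not given: they have to be found in the camera images.
- centrifuge: Bench centrifuge, white case on a grey tub, 245 x 215 mm in plan, 3.2 kg, loose on rubber feet. Origin: centre of its underside, on the bench; x to its back, y to its left, z up (yaw 0: front faces the robot). Bowl housing behind, 112 mm high (127 with the lid shut); key deck in front, x = -127 to -33 mm, sloping 10 degrees down to the front: 88 mm high at its back edge, 72 mm at its front edge.
- lid (a joint): Lid of the centrifuge, rad: 0 = fully shut, grows as it opens; starts between 1.0 and 1.4. Hinge axis along the machine's y at x = +112, z = 120 mm of the centrifuge. A stiff friction hinge holds it wherever it is left: about 1 to 3 N square on the lid 120 mm from the axis moves it. Over 40 N on it counts as gripping or forcing, closing faster than 3 rad/s as slamming.
- lid_edge (a point): Middle of the lid's front edge on its outer (upper) face, 152 mm from the hinge axis; up in the air when it is open. The lid is a white flat panel, 207 mm wide, 14 mm thick (7 mm either side of the hinge axis), from the hinge to 152 mm from the axis (a lip 70 mm wide in the middle to 160 mm), with a round clear window that is solid too.
- pulse_key (a joint): Travel of the sunken pulse key, m: 0 = up, 0.005 = all the way down; spring, 1.3 N to start, 4.8 N at the bottom, then a hard stop. The pressing axis is square to the sloping deck. It comes up again when let go.
- pulse_key_top (a point): Centre of the top of the pulse key (moves with it): a grey oblong key 24 mm (x) x 38 mm (y) whose top lies 14 mm below the deck at the bottom of an oblong well with black walls, 40 mm (x) x 54 mm (y), on the left half of the deck. Its long side lies along the machine's y.
- release_key (a joint): Travel of the lid-release key, m: 0 = up, 0.005 = down. Must not be pressed.
- release_key_top (a point): Centre of the top of the lid-release key: a round grey key 28 mm across, 14 mm below the deck in a round black well 44 mm across, on the right half of the deck.
- blue_rack: Bystander: small blue tube rack, 56 x 84 x 39 mm, left of the centrifuge. Origin: centre of its underside.
- bottle: Bystander: glass reagent bottle with a blue cap, 56 mm across, 106 mm high, right of the centrifuge. Origin: centre of its underside.
- petri: Bystander: flat dish, 62 mm across, 16 mm high, to the right of the key deck. Origin: centre of its underside.
- vial: Bystander: small clear glass vial standing upright, 12 mm across, 32 mm high, to the left of the key deck. Origin: centre of its underside.
- beaker: Bystander: glass beaker, 50 mm across, 68 mm high, behind on the right. Origin: centre of its underside.

How it is judged:
By the outcome, as a careful person would: the job done as asked, in the order asked, and still so for the second after the job is handed in, while the arm keeps its last pose, push and grip.
It also fails if it takes over 40 s, if anything falls off the work surface, if the arm or the gripper's body presses on something with over 40 N, if the wrist force passes 120 N, or if a joint passes its speed limit or range.

## Robot

A 6-joint arm with a two-finger parallel gripper is mounted at the origin on a cart in front of the work surface, level with it; the furniture and walls round the work are solid. World frame = base frame: x ahead of the robot, y to its left, z up, the work surface at z = 0. Lengths are in m, angles in degrees, forces in N, time in s.
With the tool pointing down it reaches from about 0.225 to 0.725 m from the base axis. Payload 3.1 kg.
Tool frame: the origin (TCP) lies midway between the tips of the shut fingers; the grasp point (between the pads) lies 19 mm behind it; z points along the fingers, y is the line along which they close (so a half turn about z gives the same grasp; the last joint's range is limited). The gripper opens to 85 mm and grips with 20 to 120 N. Pads are 22 mm wide; open, the fingers measure 114 mm over their backs; the gripper's body (76 mm by 85 mm) begins 54 mm behind the grasp point. The pads swing forward as they close: fully open they stand 13 mm farther back than shut.
Start: joints at [-71.952, 2.75, 5.684, 92.934, 0, 82.678], TCP at [0.225, -0.474, 0.21] pointing down, gripper open.
Joint ranges: [-166.93, 166.93], [-56.73, 111.36], [-69.38, 81.34], [-121.58, 131.49], [-85.45, 84.26], [-180, 180]. Speed limits (degrees/s): [159.86, 159.86, 180, 180, 180, 180].

## Interface

Orientations are given as [roll, pitch, yaw] about the fixed x, y, z axes, in that order (R = Rz(yaw) Ry(pitch) Rx(roll)).
In Python, from cell import status, imaging, ticket gives the robot as it stands.
- The arm moves only by the tool send_rows, never from a script. Its argument "commands" is a list of rows, each a list of 2 entries, a list of its own where there are three numbers: the shift along the tool's x, y, z each as a share of 0.1 m, from -1 to 1, then the turn about the tool's z as a share of pi rad, from -1 to 1. A call has 1 to 20 rows; each row is the pose to reach, as a shift and turn from the pose commanded when the call began, along the tool's axes at that moment, turning the shorter way round; what a row does not reach only later rows make up. A row lasts 1/12 s, in which the tool goes at most 41.7 mm and 7.16 degrees, less where a joint would pass 70% of its speed; a pose out of reach is approached as far as the arm can. A call with a number of a shift or a turn outside -1 to 1 is refused whole. A call with a gripper value outside its range is refused whole. "hand" is the finger opening in mm, from 0 to 85.4, set as the call begins (left out, the last holds). The fingers move at their own pace and stop on an object; "newtons" is the grip in N (left out, the last holds). Time passes only in rows, so rows that repeat a pose let the fingers close. It gives the time, the measured TCP pose, the force, the opening and the grip force at its end, in the units of the state.
- status.read_state(): the state, without advancing time (a new reading comes with each control period).
- imaging.snapshot(name): name is "side" or "top"; returns (picture, depth): 384x512x3 uint8, blue, green, red; 384x512 float32, m along the optical axis (not along the pixel's ray), 0 where there is no reading.
- imaging.camera_params(name): a dict with "fx", "fy", "cx", "cy" (pixels), "dist" ([k1, k2, p1, p2, k3] as OpenCV has them; the pictures are not rectified), "world_to_cam" (4x4, takes a point from world to camera coordinates). Camera axes: x right, y up, looking along -z (the intrinsics and any distortion apply to the point x, -y, -z); pixel columns grow to the right and rows downward; lengths in m; the calibration is good to about 2 mm. A picture is of the moment at which its call begins. camera_params takes no time and is no camera call.
- ticket.finish_job(): hands the job in; it is judged then, once.
The state is a dict: "clock": time; "qpos": joint angles; "joint_velocities": joint speeds; "tau": joint torques, N m; "ee_pos": TCP position; "ee_rot": TCP orientation; "force": force on the tool from outside, world axes, zero at the start; "torque": the same for the moment, N m; "gripper_width": opening from 0.0 (shut) to 1.0 (fully open); "gripper_force": force on a finger pad.
Only numpy, scipy, OpenCV 4.12 (cv2) and the standard library are available. Lean on these libraries where they do the work, as an engineer would, in place of code of your own. Each camera call takes 0.05 s, during which the arm holds its last target. There are 200 camera calls.

## Working session

There is one attempt and no reset: what is moved stays moved. The work goes in short steps, Python scripts to look and compute and a tool call to move; the robot and the scene stay as the last step left them, time stands still between calls to the robot, and variables do not carry over. Pictures are saved under pics/ and viewed, at most 10 in all, crops included, and the job is handed in when it is done.

Besides the shell and the picture viewer there is one more tool, called by a JSON object that holds its "name" and its "arguments". send_rows: Moves the arm, as the interface text tells. Its arguments: {"type":"object","properties":{"commands":{"type":"array","items":{"type":"array"}},"hand":{"type":"number"},"newtons":{"type":"number"}},"required":["commands"]}

```bash
mkdir -p pics; ls; cat > h.py <<'E'
import numpy as np, cv2
from cell import status, imaging, ticket
def look(n,save=None):
    p,d=imaging.snapshot(n)
    if save: cv2.imwrite('pics/'+save,p)
    return p,d
def pts(n,d,uv):
    """world points from pixels and depth"""
    c=imaging.camera_params(n);uv=np.array(uv,float).reshape(-1,2)
    K=np.array([[c['fx'],0,c['cx']],[0,c['fy'],c['cy']],[0,0,1]])
    r=cv2.undistortPoints(uv.reshape(-1,1,2),K,np.array(c['dist'])).reshape(-1,2)
    z=d[uv[:,1].astype(int),uv[:,0].astype(int)]
    P=np.c_[r[:,0]*z,-r[:,1]*z,-z]
    T=np.linalg.inv(np.array(c['world_to_cam']))
    return P@T[:3,:3].T+T[:3,3]
def cloud(n,d):
    v,u=np.mgrid[0:384,0:512]
    return pts(n,d,np.c_[u.ravel(),v.ravel()]).reshape(384,512,3)
E
python3 - <<'E'
from h import *
print(status.read_state())
for n in('top','side'):
    p,d=look(n,n+'0.png'); np.savez(n+'0.npz',p=p,d=d)
    c=imaging.camera_params(n);print(n,c,np.linalg.inv(np.array(c['world_to_cam']))[:3,3],(d>0).mean())
E
```

```text
pics
{'clock': 0.0, 'qpos': array([-7.19505485e+01,  2.79516560e+00,  5.59056948e+00,  9.29349848e+01,
        6.77258592e-04,  8.26786812e+01]), 'joint_velocities': array([ 0.02214162,  0.12399913,  0.06724246,  0.0737406 , -0.0620706 ,
       -0.00375562]), 'tau': array([ 5.52276492e-05, -3.38781738e+01,  3.20014644e+01,  2.03483988e-02,
       -3.29645791e-04,  6.08301335e-06]), 'ee_pos': array([ 0.22473788, -0.47371384,  0.20838749]), 'ee_rot': array([-1.79861643e+02, -1.84590320e-02,  2.53707472e+01]), 'force': array([-0.92759491, -0.13414564, -0.01364835]), 'torque': array([-0.00166024, -0.02234041,  0.04213156]), 'gripper_force': 0.0, 'gripper_width': 1.0039074885609662}
top {'fx': 437.90335344624134, 'fy': 437.90335344624134, 'cx': 261.17209920446817, 'cy': 191.36802206746665, 'dist': array([0.01644666, 0.        , 0.        , 0.        , 0.        ]), 'world_to_cam': array([[-0.02029472, -0.999643  ,  0.01737788, -0.009886  ],
       [ 0.98770469, -0.01735147,  0.15536531, -0.57006895],
       [-0.15500831,  0.02031731,  0.98770422, -1.27872919],
       [ 0.        ,  0.        ,  0.        ,  1.        ]])} [0.36464548 0.00620634 1.35174696] 0.99591064453125
side {'fx': 402.4307148344015, 'fy': 402.4307148344015, 'cx': 251.64390258794703, 'cy': 182.6359549883563, 'dist': array([-0.03659861,  0.        ,  0.        ,  0.        ,  0.        ]), 'world_to_cam': array([[-0.75142162, -0.65952647,  0.0197585 ,  0.45211005],
       [ 0.34355112, -0.36550294,  0.86508973, -0.28877003],
       [-0.56332778,  0.65683517,  0.50122786, -0.64598998],
       [ 0.        ,  0.        ,  0.        ,  1.        ]])} [0.07502843 0.61694119 0.56466715] 0.9962310791015625
```

View pics/top0.png

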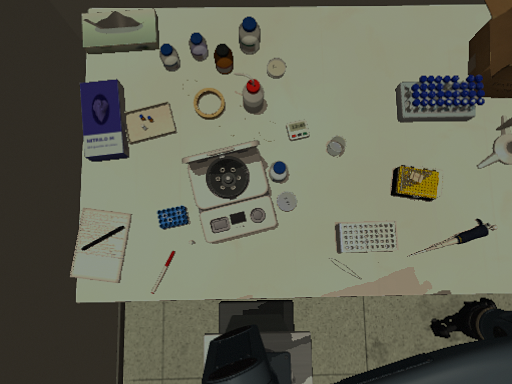

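View pics/side0.png

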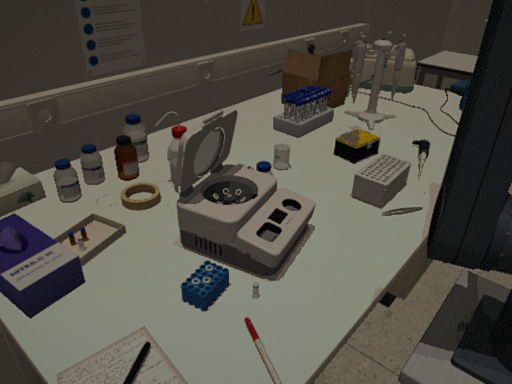

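The top view shows the centrifuge at cols 183–277, rows 142–242, with the open lid at rows 142–165, the pulse well near (219,226) and the release well near (258,215). In the side view the lid leans back a little from upright, and the vial stands near (256,290).

```bash
python3 - <<'E'
from h import *
f=np.load('top0.npz');p,d=f['p'],f['d'];C=cloud('top',d)
for u,v in[(219,226),(219,222),(258,215),(238,218),(210,210),(270,205),(205,236),(272,230),(192,200),(265,178),(187,150),(255,143),(183,157),(192,242)]:print(u,v,C[v,u].round(4),p[v,u])
sub=np.zeros(d.shape,bool);sub[135:250,175:282]=1
m=(sub&(C[...,2]>.05)&(C[...,2]<.135)).astype(np.uint8)
n,l,s,_=cv2.connectedComponentsWithStats(m);k=1+s[1:,4].argmax()
P=C[l==k];r=cv2.minAreaRect(P[:,:2].astype(np.float32)*1000);print(r);print(cv2.boxPoints(r))
# deck
g=p.max(2)
D=P[(P[:,2]>.065)&(P[:,2]<.092)];print('deck',D[:,:2].mean(0),len(D))
cv2.imwrite('pics/tz.png',cv2.resize(p[130:255,170:295],None,fx=4.6,fy=4.6,interpolation=cv2.INTER_CUBIC))
f=np.load('side0.npz');p,d=f['p'],f['d']
cv2.imwrite('pics/sz.png',cv2.resize(p[100:280,170:330],None,fx=3.3,fy=3.3,interpolation=cv2.INTER_CUBIC))
S=cloud('side',d)
for u,v in[(187,185),(235,112),(205,150),(238,116),(190,186),(222,165),(256,290)]:print(u,v,S[v,u].round(4))
E
```

```text
219 226 [0.4664 0.106  0.0591] [81 87 93]
219 222 [0.4772 0.105  0.0703] [ 90  97 103]
258 215 [ 0.4963 -0.0095  0.0644] [82 89 93]
238 218 [0.487  0.0491 0.0802] [27 28 30]
210 210 [0.5115 0.1299 0.0837] [119 137 146]
270 205 [ 0.5228 -0.0448  0.0844] [127 148 143]
205 236 [0.4373 0.146  0.0689] [113 132 138]
272 230 [ 0.4555 -0.0525  0.0019] [129 154 146]
192 200 [0.5529 0.1933 0.0036] [127 149 142]
265 178 [ 0.5981 -0.0311  0.1112] [103 121 132]
187 150 [ 0.7139  0.2105 -0.0024] [123 148 142]
255 143 [ 0.6603 -0.0029  0.266 ] [101 117 127]
183 157 [ 6.908e-01  2.226e-01 -2.000e-04] [114 136 132]
192 242 [0.4224 0.189  0.0304] [ 98 110 109]
((553.1082763671875, 64.6976318359375), (233.76312255859375, 214.9967498779297), 13.08954906463623)
[[414.9181   142.93231 ]
 [463.60913  -66.47824 ]
 [691.29846  -13.537048]
 [642.6074   195.8735  ]]
deck [0.5167894  0.05592751] 2776
187 185 [0.6432 0.16   0.1403]
235 112 [0.6559 0.0016 0.2542]
205 150 [0.6527 0.0975 0.1957]
238 116 [ 1.0838 -0.4688  0.0047]
190 186 [0.6522 0.1448 0.1277]
222 165 [0.6832 0.0178 0.1186]
256 290 [0.418  0.1978 0.0225]
```

View pics/tz.png

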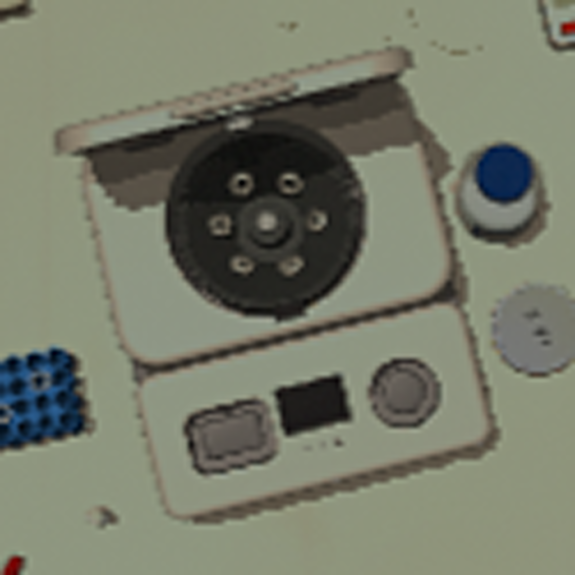

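View pics/sz.png

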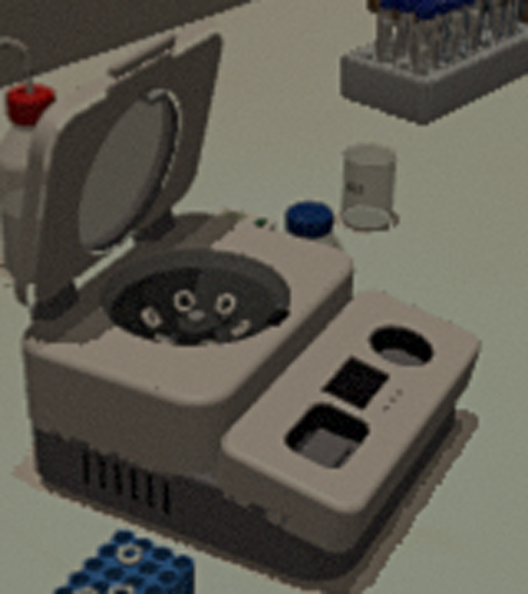

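The crops show the pulse key centre at about (220.4,225) in the top picture, the release key at about (258,215), and the machine at yaw ≈ 13°. The lid leans forward over the bowl, so I push its outer face from behind. I'll start the approach and refine the targets meanwhile.

{"name": "send_rows", "arguments": {"commands": [[[0,0,-0.5],0.03],[[0,0,-1],0.068],[[0,0,-1],0.068],[[0,0,-1],0.068],[[0,0,-1],0.068]], "hand": 0}}

```text
clock: 0.52
ee_pos: [0.2251, -0.475, 0.3107]
ee_rot: [179.9, -0.0, 13.1]
force: [-0.6, 0.5, -0.8]
gripper_width: 0.299
gripper_force: 0.0
```

```bash
cat >> h.py <<'E'
def ray(n,uv,z):
    c=imaging.camera_params(n)
    K=np.array([[c['fx'],0,c['cx']],[0,c['fy'],c['cy']],[0,0,1]])
    r=cv2.undistortPoints(np.array(uv,float).reshape(1,1,2),K,np.array(c['dist'])).ravel()
    T=np.linalg.inv(np.array(c['world_to_cam']));v=T[:3,:3]@[r[0],-r[1],-1];o=T[:3,3]
    return o+v*(z-o[2])/v[2]
YAW=np.radians(13.1);O=np.array([.563,.067])
R=np.array([[np.cos(YAW),-np.sin(YAW)],[np.sin(YAW),np.cos(YAW)]])
def mach(P):
    P=np.atleast_2d(P);return np.c_[(P[:,:2]-O)@R,P[:,2]]
def st():
    s=status.read_state();print('t',round(s['clock'],2),'ee',s['ee_pos'].round(4),s['ee_rot'].round(1),'mach',mach(s['ee_pos']).round(4),'F',s['force'].round(1),'w',round(s['gripper_width'],2))
E
python3 - <<'E'
from h import *
st()
print('pulse',mach(ray('top',(220.4,225),.0655)),'rel',mach(ray('top',(258.0,215.2),.0655)))
f=np.load('top0.npz');M=mach(cloud('top',f['d']).reshape(-1,3))
s=np.zeros((384,512),bool);s[135:170,175:270]=1
L=M[s.ravel()&(M[:,2]>.14)]
for z in np.arange(.14,.28,.01):
    q=L[abs(L[:,2]-z)<.005]
    if len(q):print(z.round(2),len(q),q[:,0].min(),np.median(q[:,0]),q[:,0].max(),q[:,1].min(),q[:,1].max())
f=np.load('side0.npz');M=mach(cloud('side',f['d']).reshape(-1,3))
q=M[(abs(M[:,1])<.12)&(M[:,0]>.03)&(M[:,0]<.13)&(M[:,2]>.15)&(M[:,2]<.29)]
print(len(q),'inner-face theta',np.degrees(np.arctan(-1/np.polyfit(q[:,2],q[:,0],1)[0])),np.polyfit(q[:,2],q[:,0],1))
E
```

```text
t 0.52 ee [ 0.2251 -0.475   0.3107] [179.9  -0.   13.1] mach [[-0.4519 -0.4513  0.3107]] F [-0.6  0.5 -0.8] w 0.3
pulse [[-0.08398581  0.05481781  0.0655    ]] rel [[-0.08301136 -0.05918232  0.0655    ]]
0.14 15 0.0987138662092811 0.09982448878847558 0.1044452415467952 -0.07511483221276297 0.07879538787017329
0.15 13 0.09699943600541178 0.0995835748790016 0.102862136267931 -0.08662343670055678 0.09208491317626108
0.16 10 0.09479082658364678 0.09611738696598565 0.09858554447256376 -0.07160229878766103 0.08036112968248922
0.17 9 0.09234835415135406 0.09386957155474268 0.09549236990562007 -0.09425638503336424 0.09289729237552631
0.18 5 0.09108431905589472 0.09143083987674416 0.09185122997950786 -0.09066970852187431 0.07019760320433145
0.19 5 0.0880313052226448 0.08858320454808027 0.08923303891722861 -0.06469795767625236 0.09414849496643422
0.2 3 0.08656711053860666 0.0875124307759296 0.08808084383502265 -0.08709610317883869 0.09552552913839603
0.21 5 0.08415777451728279 0.08481870292508013 0.08558538908142188 -0.07235071486687124 0.08419706637822617
0.22 8 0.08166632503666346 0.08216485152214958 0.08339351456420231 -0.09412480821537501 0.0966554026266528
0.23 6 0.07924335691904617 0.08062348808820631 0.08135487829100066 -0.09065123138643155 0.0973764380342153
0.24 13 0.0677188463996129 0.07798716800079582 0.0788022133549138 -0.0871766738405103 0.07574319098237547
0.25 36 0.06679646593051898 0.07461601288030517 0.08614316414449841 -0.10184155411927454 0.10282706746713115
0.26 60 0.07307694680457805 0.07911854759842435 0.08888945901537947 -0.10003955913147791 0.10080157635797556
0.27 318 0.07165373540083068 0.07902435867312627 0.08677272738599891 -0.0950710697910214 0.09349661198787951
0.28 53 0.0733876960954999 0.07658976893428929 0.08021614912517812 -0.032391185179886824 0.03453439686791263
2607 inner-face theta 77.3279979148231 [-0.22484632  0.13478849]
```

{"name": "send_rows", "arguments": {"commands": [[[0.3,-0.24,-0.1],0],[[0.6,-0.48,-0.15],0],[[0.9,-0.72,-0.2],0],[[1,-0.8,-0.2],0]]}}

```text
clock: 0.85
ee_pos: [0.3061, -0.3701, 0.3295]
ee_rot: [-179.9, -0.1, 13.3]
force: [-0.3, -0.1, 0.5]
gripper_width: 0.003
gripper_force: 0.0
```

{"name": "send_rows", "arguments": {"commands": [[[0.3,-0.24,0],0],[[0.6,-0.48,0],0],[[0.9,-0.72,0],0],[[1,-0.8,0],0]]}}

```text
clock: 1.18
ee_pos: [0.385, -0.2694, 0.3279]
ee_rot: [-179.8, -0.0, 13.4]
force: [0.4, 0.1, 0.0]
gripper_width: -0.001
gripper_force: 0.0
```

{"name": "send_rows", "arguments": {"commands": [[[0.3,-0.24,0],0],[[0.6,-0.48,0],0],[[0.9,-0.72,0],0],[[1,-0.8,0],0]]}}

```text
clock: 1.52
ee_pos: [0.4643, -0.1688, 0.3273]
ee_rot: [-179.8, 0.1, 13.4]
force: [-1.4, 0.3, -0.1]
gripper_width: -0.002
gripper_force: 0.0
```

{"name": "send_rows", "arguments": {"commands": [[[0.3,-0.24,0],0],[[0.6,-0.48,0],0],[[0.9,-0.72,0],0],[[1,-0.8,0],0]]}}

```text
clock: 1.85
ee_pos: [0.5435, -0.0681, 0.3266]
ee_rot: [-179.8, 0.1, 13.4]
force: [-0.8, -0.3, -1.4]
gripper_width: -0.002
gripper_force: 0.0
```

{"name": "send_rows", "arguments": {"commands": [[[0.3,-0.24,0],0],[[0.6,-0.48,0],0],[[0.9,-0.72,0],0],[[1,-0.8,0],0],[[1,-0.8,0],0],[[1,-0.8,0],0]]}}

```text
clock: 2.35
ee_pos: [0.6208, 0.0286, 0.3274]
ee_rot: [-180.0, 0.2, 13.2]
force: [-0.3, -0.4, -0.1]
gripper_width: -0.001
gripper_force: 0.0
```

```bash
python3 -c "
from h import *
st()"
```

```text
t 2.35 ee [0.6208 0.0286 0.3274] [-180.     0.2   13.2] mach [[ 0.0476 -0.0505  0.3274]] F [-0.3 -0.4 -0.1] w -0.0
```

{"name": "send_rows", "arguments": {"commands": [[[0.36,-0.25,0],0],[[0.72,-0.5,0],0],[[0.72,-0.5,0],0],[[0.72,-0.5,0.2],0],[[0.72,-0.5,0.4],0],[[0.72,-0.5,0.6],0],[[0.72,-0.5,0.77],0],[[0.72,-0.5,0.77],0],[[0.72,-0.5,0.77],0]]}}

```text
clock: 3.1
ee_pos: [0.6782, 0.0919, 0.2513]
ee_rot: [-180.0, 0.2, 13.0]
force: [-0.9, -0.0, 1.1]
gripper_width: -0.002
gripper_force: 0.0
```

```bash
python3 - <<'E'
from h import *
st()
p,d=look('side');cv2.imwrite('pics/s2.png',cv2.resize(p[60:280,140:330],None,fx=2.7,fy=2.7))
E
```

```text
t 3.1 ee [0.6782 0.0919 0.2513] [-180.     0.2   13. ] mach [[ 0.1179 -0.0018  0.2513]] F [-0.9 -0.   1.1] w -0.0
```

View pics/s2.png

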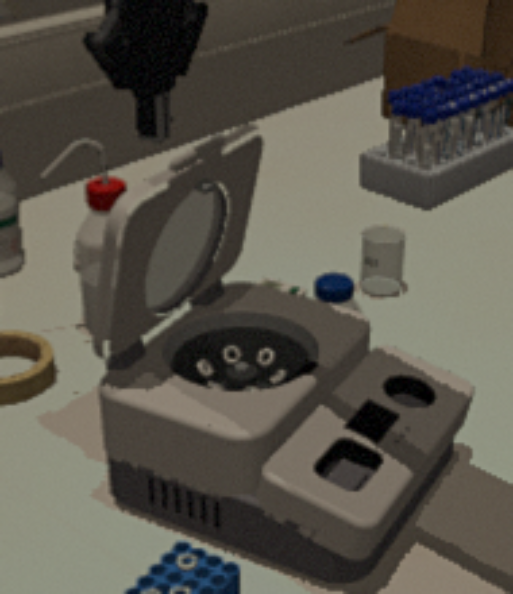

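The picture shows the fingertip at about crop (155,135), behind and apparently a bit above the lid's lip at (205,150). I'll check the tip's projection against the reported TCP.

```bash
python3 - <<'E'
from h import *
s=status.read_state()
for n in('side','top'):
    c=imaging.camera_params(n);P=np.array(c['world_to_cam'])@np.r_[s['ee_pos'],1]
    x,y=P[0]/-P[2],-P[1]/-P[2]
    u,v=c['fx']*x+c['cx'],c['fy']*y+c['cy'];print(n,u,v,'crop',(u-140)*2.7,(v-60)*2.7)
    p,d=look(n);M=mach(cloud(n,d).reshape(-1,3)).reshape(384,512,3)
    if n=='side':
        for cv_,cu in[(120,155),(128,152),(134,155),(134,145),(134,165),(140,155),(150,200),(144,215)]:
            uu,vv=int(140+cu/2.7),int(60+cv_/2.7);print(cu,cv_,M[vv,uu].round(4))
E
```

```text
side 197.05289948868028 120.41730498012808 crop 154.04282861943676 163.12672344634584
155 120 [0.1116 0.006  0.2929]
152 128 [0.112  0.0094 0.2876]
155 134 [0.1131 0.0048 0.2817]
145 134 [0.1228 0.0052 0.28  ]
165 134 [ 0.1088 -0.0032  0.28  ]
155 140 [0.1145 0.0032 0.2766]
200 150 [0.0736 0.0025 0.2757]
215 144 [ 0.0719 -0.0137  0.2751]
top 218.0280829753722 137.78376411060052 crop 210.67582403350497 210.0161630986214
```

```bash
python3 - <<'E'
from h import *
p,d=look('side');M=mach(cloud('side',d).reshape(-1,3)).reshape(384,512,3)
for v in range(100,132):print(v,[ (M[v,u].round(3).tolist(),int(p[v,u].mean())) for u in(193,197,201)])
E
```

```text
100 [([0.116, 0.012, 0.302], 8), ([0.112, 0.005, 0.301], 47), ([0.111, -0.007, 0.298], 38)]
101 [([0.117, 0.011, 0.3], 12), ([0.112, 0.005, 0.299], 47), ([0.11, -0.006, 0.296], 37)]
102 [([0.116, 0.013, 0.298], 7), ([0.113, 0.004, 0.296], 41), ([0.111, -0.007, 0.293], 36)]
103 [([0.118, 0.011, 0.295], 7), ([0.113, 0.004, 0.294], 47), ([0.11, -0.006, 0.292], 38)]
104 [([0.116, 0.014, 0.295], 2), ([0.112, 0.005, 0.293], 42), ([0.111, -0.007, 0.289], 37)]
105 [([0.117, 0.013, 0.292], 9), ([0.112, 0.005, 0.291], 41), ([0.109, -0.004, 0.288], 37)]
106 [([0.119, 0.01, 0.289], 8), ([0.113, 0.004, 0.288], 44), ([0.109, -0.004, 0.286], 37)]
107 [([0.119, 0.01, 0.287], 4), ([0.112, 0.006, 0.287], 40), ([0.109, -0.004, 0.284], 34)]
108 [([0.123, 0.005, 0.282], 36), ([0.115, 0.002, 0.283], 44), ([0.11, -0.005, 0.281], 38)]
109 [([0.122, 0.007, 0.281], 41), ([0.114, 0.003, 0.281], 49), ([0.533, -0.603, 0.017], 46)]
110 [([0.542, -0.563, 0.024], 55), ([0.113, 0.004, 0.279], 47), ([0.535, -0.605, 0.012], 54)]
111 [([0.545, -0.566, 0.018], 59), ([0.539, -0.584, 0.014], 52), ([0.535, -0.605, 0.008], 
[... 1205 characters left out ...]
], 125), ([0.078, 0.042, 0.269], 110)]
125 [([0.487, -0.482, 0.001], 132), ([0.081, 0.052, 0.27], 113), ([0.076, 0.046, 0.269], 113)]
126 [([0.483, -0.477, -0.0], 117), ([0.077, 0.057, 0.27], 111), ([0.073, 0.05, 0.269], 112)]
127 [([0.082, 0.064, 0.27], 125), ([0.076, 0.059, 0.269], 107), ([0.447, -0.477, 0.003], 117)]
128 [([0.079, 0.068, 0.27], 127), ([0.074, 0.062, 0.269], 111), ([0.443, -0.47, 0.003], 136)]
129 [([0.077, 0.07, 0.269], 126), ([0.449, -0.454, 0.003], 130), ([0.073, 0.051, 0.263], 120)]
130 [([0.076, 0.072, 0.268], 127), ([0.444, -0.447, 0.003], 136), ([0.075, 0.048, 0.259], 70)]
131 [([0.071, 0.079, 0.269], 131), ([0.441, -0.443, 0.001], 115), ([0.074, 0.049, 0.258], 46)]
```

The visible tip sits at z ≈ 0.28, though the state says 0.25, so I'll trust the camera. I'll lower by 29 mm, which is safe either way, then feel forward.

{"name": "send_rows", "arguments": {"commands": [[[0,0,0.15],0],[[0,0,0.29],0],[[0,0,0.29],0],[[0,0,0.29],0],[[0,0,0.29],0]]}}

```text
clock: 3.72
ee_pos: [0.6803, 0.0938, 0.2253]
ee_rot: [180.0, -0.1, 13.1]
force: [0.2, 0.8, -0.0]
gripper_width: 0.003
gripper_force: 0.0
```

```bash
python3 - <<'E'
from h import *
st()
p,d=look('side');M=mach(cloud('side',d).reshape(-1,3)).reshape(384,512,3)
for v in range(104,124,2):print(v,[ (M[v,u].round(3).tolist(),int(p[v,u].mean())) for u in(193,197,201)])
p,d=look('top');cv2.imwrite('pics/t2.png',cv2.resize(p[90:255,160:310],None,fx=3.6,fy=3.6))
E
```

```text
t 3.72 ee [0.6803 0.0938 0.2253] [ 1.80e+02 -1.00e-01  1.31e+01] mach [[ 0.1203 -0.0005  0.2253]] F [ 0.2  0.8 -0. ] w 0.0
104 [([0.109, 0.024, 0.299], 0), ([0.109, 0.01, 0.295], 2), ([0.108, -0.003, 0.291], 12)]
106 [([0.11, 0.022, 0.294], 2), ([0.109, 0.01, 0.29], 11), ([0.11, -0.005, 0.286], 39)]
108 [([0.117, 0.013, 0.286], 2), ([0.113, 0.005, 0.284], 38), ([0.112, -0.008, 0.28], 37)]
110 [([0.119, 0.011, 0.28], 18), ([0.112, 0.006, 0.28], 42), ([0.111, -0.006, 0.277], 33)]
112 [([0.118, 0.012, 0.277], 9), ([0.113, 0.005, 0.275], 41), ([0.111, -0.006, 0.272], 37)]
114 [([0.117, 0.014, 0.273], 11), ([0.113, 0.006, 0.271], 48), ([0.112, -0.006, 0.268], 31)]
116 [([0.116, 0.015, 0.269], 19), ([0.113, 0.006, 0.267], 42), ([0.109, -0.002, 0.265], 33)]
118 [([0.122, 0.008, 0.262], 5), ([0.112, 0.008, 0.263], 36), ([0.111, -0.005, 0.26], 33)]
120 [([0.12, 0.011, 0.258], 13), ([0.113, 0.006, 0.258], 32), ([0.109, -0.002, 0.257], 32)]
122 [([0.124, 0.006, 0.252], 32), ([0.114, 0.006, 0.254], 41), ([0.081, 0.037, 0.271], 59)]
```

View pics/t2.png

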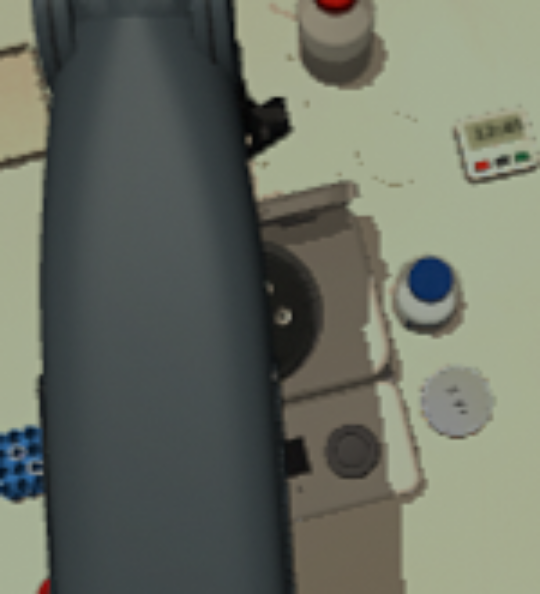

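The top view shows the arm over the left of the machine, with the gripper behind the lid at about crop (265,125) and nothing touched. Now I'll feel forward.

{"name": "send_rows", "arguments": {"commands": [[[-0.1,0,0],0],[[-0.15,0,0],0],[[-0.2,0,0],0],[[-0.25,0,0],0],[[-0.3,0,0.02],0],[[-0.35,0,0.04],0],[[-0.35,0,0.04],0]]}}

```text
clock: 4.4
ee_pos: [0.6454, 0.0857, 0.2207]
ee_rot: [180.0, -0.1, 13.1]
force: [1.0, -0.0, 1.0]
gripper_width: -0.003
gripper_force: 0.2
```

```bash
cat >> h.py <<'E'
def lid():
    p,d=look('side');M=mach(cloud('side',d).reshape(-1,3))
    q=M[(abs(M[:,1])<.1)&(M[:,1]>.04)&(M[:,0]>-.06)&(M[:,0]<.115)&(M[:,2]>.145)&(M[:,2]<.285)]
    a=np.arctan2(q[:,2]-.12,.112-q[:,0]);print('lid n',len(q),'ang med',np.median(a).round(3))
E
python3 -c "
from h import *
st();lid()"
```

```text
t 4.4 ee [0.6454 0.0857 0.2207] [ 1.80e+02 -1.00e-01  1.31e+01] mach [[ 0.0845 -0.0005  0.2207]] F [ 1. -0.  1.] w -0.0
lid n 681 ang med 1.164
```

{"name": "send_rows", "arguments": {"commands": [[[-0.06,0,0.02],0],[[-0.125,0,0.045],0],[[-0.185,0,0.07],0],[[-0.245,0,0.1],0],[[-0.305,0,0.13],0],[[-0.36,0,0.17],0],[[-0.415,0,0.205],0],[[-0.465,0,0.245],0],[[-0.515,0,0.29],0],[[-0.565,0,0.335],0],[[-0.61,0,0.385],0],[[-0.655,0,0.435],0],[[-0.655,0,0.435],0]]}}

```text
clock: 5.53
ee_pos: [0.581, 0.0708, 0.1753]
ee_rot: [-180.0, 0.1, 13.1]
force: [0.8, -0.2, -0.3]
gripper_width: 0.001
gripper_force: 0.0
```

```bash
python3 -c "
from h import *
st();lid()"
```

```text
t 5.53 ee [0.581  0.0708 0.1753] [-1.80e+02  1.00e-01  1.31e+01] mach [[ 0.0184 -0.0004  0.1753]] F [ 0.8 -0.2 -0.3] w 0.0
lid n 507 ang med 0.66
```

{"name": "send_rows", "arguments": {"commands": [[[-0.04,0,0.055],0],[[-0.08,0,0.11],0],[[-0.115,0,0.165],0],[[-0.145,0,0.22],0],[[-0.175,0,0.28],0],[[-0.205,0,0.34],0],[[-0.225,0,0.405],0],[[-0.245,0,0.47],0],[[-0.265,0,0.53],0],[[-0.275,0,0.6],0],[[-0.29,0,0.66],0],[[-0.295,0,0.7],0],[[-0.295,0,0.73],0],[[-0.295,0,0.73],0]]}}

```text
clock: 6.75
ee_pos: [0.5526, 0.0643, 0.1053]
ee_rot: [180.0, -0.0, 13.1]
force: [-3.0, -0.5, 10.0]
gripper_width: -0.005
gripper_force: 5.0
```

{"name": "send_rows", "arguments": {"commands": [[[0,0,0.015],0],[[0,0,0.03],0],[[0,0,0.045],0],[[0,0,0.045],0],[[0,0,0.045],0]]}}

```text
clock: 7.17
ee_pos: [0.5528, 0.0642, 0.1051]
ee_rot: [179.9, -0.1, 13.1]
force: [-10.6, -0.3, 24.8]
gripper_width: -0.002
gripper_force: 12.2
```

```bash
python3 -c "
from h import *
st();lid()"
```

```text
t 7.17 ee [0.5528 0.0642 0.1051] [ 1.799e+02 -1.000e-01  1.310e+01] mach [[-0.0106 -0.0004  0.1051]] F [-10.6  -0.3  24.8] w -0.0
lid n 251 ang med 0.656
```

{"name": "send_rows", "arguments": {"commands": [[[0,0,-0.1],0],[[0,0,-0.4],0],[[0,0,-0.7],0],[[-0.37,-0.28,-0.7],0],[[-0.73,-0.55,-0.7],0],[[-0.73,-0.55,-0.7],0],[[-0.73,-0.55,-0.7],0],[[-0.73,-0.55,-0.7],0]]}}

```text
clock: 7.88
ee_pos: [0.4694, 0.1014, 0.1682]
ee_rot: [180.0, -0.0, 13.2]
force: [0.1, -0.3, 0.6]
gripper_width: 0.003
gripper_force: 0.0
```

```bash
python3 - <<'E'
from h import *
st()
p,d=look('side');M=mach(cloud('side',d).reshape(-1,3)).reshape(384,512,3)
q=M.reshape(-1,3)
for x0,x1 in[(.08,.10),(.06,.08),(.0,.06),(-.02,0),(-.038,-.02)]:
    k=q[(q[:,0]>x0)&(q[:,0]<x1)&(abs(q[:,1]-.08)<.02)&(q[:,2]>.1)&(q[:,2]<.2)];print(x0,len(k),np.percentile(k[:,2],[5,50,95]) if len(k) else '')
cv2.imwrite('pics/s3.png',cv2.resize(p[60:280,140:350],None,fx=2.7,fy=2.7))
E
```

```text
t 7.88 ee [0.4694 0.1014 0.1682] [180.   -0.   13.2] mach [[-0.0834  0.0547  0.1682]] F [ 0.1 -0.3  0.6] w 0.0
0.08 102 [0.12592171 0.12775592 0.12898229]
0.06 96 [0.12681597 0.12792551 0.12900389]
0.0 333 [0.12660124 0.12786031 0.12908702]
-0.02 115 [0.12696624 0.12812588 0.12909261]
-0.038 193 [0.10136192 0.12673435 0.12856907]
```

View pics/s3.png

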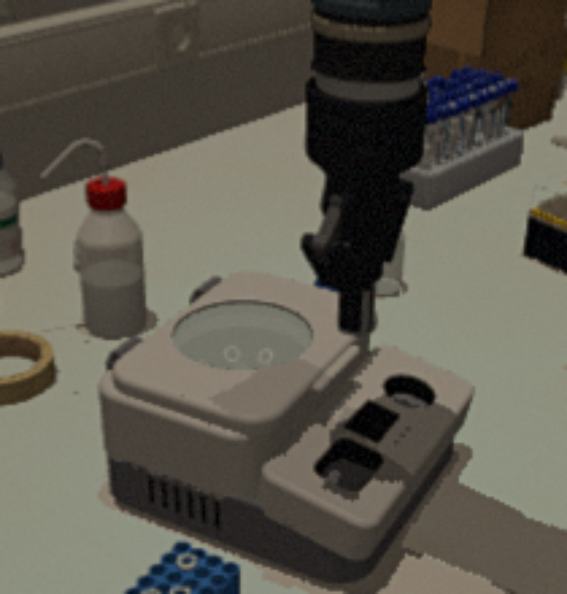

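The lid lies flat at z ≈ 0.128, so it is shut, and the pulse well at crop (350,465) hasn't visibly moved. The finger is at crop (355,325), above the deck. Before going down I'll check the machine for shift, the tip position, and the gripper's envelope.

```bash
python3 - <<'E'
from h import *
p0=np.load('side0.npz')['p'];p,d=look('side')
for (a,b,c,e) in[(225,270,180,270),(225,275,255,305)]:
    t=cv2.cvtColor(p0[a:b,c:e],cv2.COLOR_BGR2GRAY);g=cv2.cvtColor(p[a-6:b+6,c-6:e+6],cv2.COLOR_BGR2GRAY)
    r=cv2.matchTemplate(g,t,cv2.TM_CCOEFF_NORMED);print(cv2.minMaxLoc(r)[1::2],'(6,6)=no shift')
q=mach(cloud('side',d).reshape(-1,3));e=mach(status.read_state()['ee_pos'])[0]
k=q[(abs(q[:,0]-e[0])<.08)&(abs(q[:,1]-e[1])<.08)&(q[:,2]>.14)]
print('lowest',k[:,2].min())
for z in np.arange(.175,.32,.008):
    w=k[abs(k[:,2]-z)<.004]
    if len(w)>3:print(z.round(3),len(w),'x',(np.percentile(w[:,0],[3,97])-e[0]).round(3),'y',(np.percentile(w[:,1],[3,97])-e[1]).round(3))
E
```

```text
(0.9606437683105469, (6, 6)) (6,6)=no shift
(0.8621032238006592, (6, 6)) (6,6)=no shift
lowest 0.19091814208081398
0.191 18 x [-0.01   0.008] y [-0.002  0.008]
0.199 38 x [-0.011  0.01 ] y [-0.002  0.014]
0.207 53 x [-0.011  0.006] y [-0.006  0.015]
0.215 49 x [-0.011  0.007] y [-0.006  0.015]
0.223 56 x [-0.011  0.007] y [-0.004  0.015]
0.231 22 x [-0.012  0.006] y [-0.008  0.015]
0.239 86 x [-0.013  0.01 ] y [-0.026  0.033]
0.247 91 x [-0.012  0.009] y [-0.034  0.039]
0.255 95 x [-0.017  0.01 ] y [-0.041  0.047]
0.263 126 x [-0.017  0.008] y [-0.044  0.053]
0.271 142 x [-0.017  0.009] y [-0.05   0.059]
0.279 179 x [-0.017  0.01 ] y [-0.054  0.062]
0.287 174 x [-0.02   0.008] y [-0.054  0.06 ]
0.295 172 x [-0.019  0.006] y [-0.029  0.046]
0.303 117 x [-0.011  0.008] y [-0.013  0.043]
0.311 84 x [-0.011  0.008] y [0.011 0.039]
0.319 111 x [-0.035  0.018] y [0.007 0.039]
```

Nothing has shifted, and the fingers are slim for 45 mm above the tip, which sits about 22 mm above the reported TCP. I'll go down into the well.

{"name": "send_rows", "arguments": {"commands": [[[-0.02,0,0.3],0],[[-0.02,0,0.6],0],[[-0.02,0,0.8],0],[[-0.02,0,0.9],0],[[-0.02,0,1],0],[[-0.02,0,1],0],[[-0.02,0,1],0]]}}

```text
clock: 8.57
ee_pos: [0.4682, 0.1006, 0.069]
ee_rot: [180.0, -0.0, 13.1]
force: [-0.0, -0.3, 0.3]
gripper_width: 0.004
gripper_force: 0.0
```

{"name": "send_rows", "arguments": {"commands": [[[0,0,0.05],0],[[0,0,0.1],0],[[0,0,0.15],0],[[0,0,0.2],0],[[0,0,0.2],0],[[0,0,0.2],0]]}}

```text
clock: 9.07
ee_pos: [0.4671, 0.1008, 0.0481]
ee_rot: [-180.0, 0.1, 13.1]
force: [0.3, 0.3, -0.2]
gripper_width: -0.002
gripper_force: 0.0
```

```bash
python3 - <<'E'
from h import *
st()
p,d=look('side')
cv2.imwrite('pics/s4.png',cv2.resize(p[140:280,180:330],None,fx=4,fy=4))
E
```

```text
t 9.07 ee [0.4671 0.1008 0.0481] [-1.80e+02  1.00e-01  1.31e+01] mach [[-0.0857  0.0546  0.0481]] F [ 0.3  0.3 -0.2] w -0.0
```

View pics/s4.png

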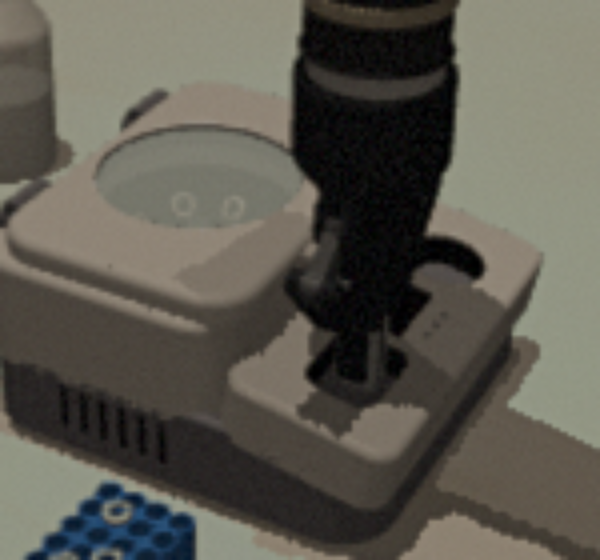

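The finger stands in the pulse well at about crop (365,375), clear of the walls, and the lid is still shut. I'll press slowly and watch the force.

{"name": "send_rows", "arguments": {"commands": [[[0,0,0.01],0],[[0,0,0.02],0],[[0,0,0.03],0],[[0,0,0.04],0],[[0,0,0.05],0],[[0,0,0.05],0],[[0,0,0.05],0]]}}

```text
clock: 9.7
ee_pos: [0.468, 0.1008, 0.044]
ee_rot: [180.0, -0.0, 13.1]
force: [0.2, 0.2, 1.8]
gripper_width: -0.001
gripper_force: 0.9
```

{"name": "send_rows", "arguments": {"commands": [[[0,0,0.01],0],[[0,0,0.02],0],[[0,0,0.03],0],[[0,0,0.03],0],[[0,0,0.03],0]]}}

```text
clock: 10.12
ee_pos: [0.4683, 0.1009, 0.0412]
ee_rot: [180.0, -0.1, 13.1]
force: [0.5, 0.9, 3.5]
gripper_width: 0.001
gripper_force: 1.8
```

```bash
python3 -c "
from h import *
st()"
```

```text
t 10.12 ee [0.4683 0.1009 0.0412] [ 1.80e+02 -1.00e-01  1.31e+01] mach [[-0.0845  0.0545  0.0412]] F [0.5 0.9 3.5] w 0.0
```

Spring contact is right. Now on to the hard stop.

{"name": "send_rows", "arguments": {"commands": [[[0,0,0.01],0],[[0,0,0.02],0],[[0,0,0.03],0],[[0,0,0.03],0],[[0,0,0.03],0]]}}

```text
clock: 10.53
ee_pos: [0.4687, 0.101, 0.0396]
ee_rot: [180.0, -0.2, 13.1]
force: [-1.8, 0.8, 11.3]
gripper_width: 0.001
gripper_force: 5.3
```

```bash
python3 -c "
from h import *
st()"
```

```text
t 10.53 ee [0.4687 0.101  0.0396] [180.   -0.2  13.1] mach [[-0.0841  0.0545  0.0396]] F [-1.8  0.8 11.3] w 0.0
```

{"name": "send_rows", "arguments": {"commands": [[[0,0,0.005],0],[[0,0,0.005],0],[[0,0,0.005],0],[[0,0,0.005],0],[[0,0,0.005],0],[[0,0,0.005],0]]}}

```text
clock: 11.03
ee_pos: [0.4688, 0.101, 0.0395]
ee_rot: [180.0, -0.2, 13.1]
force: [-2.0, 0.2, 12.8]
gripper_width: -0.002
gripper_force: 6.3
```

```bash
python3 - <<'E'
from h import *
st()
p,d=look('side');q=mach(cloud('side',d).reshape(-1,3))
k=q[(q[:,0]>-.02)&(q[:,0]<.0)&(abs(q[:,1]-.08)<.02)&(q[:,2]>.1)&(q[:,2]<.2)];z=np.median(k[:,2]);print('lid front z',z)
s=status.read_state()
if z<.130 and 7<s['force'][2]<30: print(ticket.finish_job())
E
```

```text
t 11.03 ee [0.4688 0.101  0.0395] [180.   -0.2  13.1] mach [[-0.0841  0.0545  0.0395]] F [-2.   0.2 12.8] w -0.0
lid front z 0.1276972274588165
the job is handed in; nothing more can be done
None
```

I pushed the lid shut and handed the job in at about 11 s, with the pulse key held on its hard stop at about 13 N. A camera check just before hand-in had the lid flat at 128 mm, and an earlier one, after the lid closed, showed no shift of the centrifuge.

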